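# Look into the camera case by its lid lever

### The job

The larger filter case was left lying on the camera case's lid: push it across with the fingertips, without lifting it, until it lies wholly on the riser's middle step beside the lid. Then press the camera case's front lever all the way down so the lid opens fully, keep it open for about three seconds so I can look inside, and let the lever up slowly so that the lid comes down gently and shuts without slamming. Move the lid only through its lever, leave everything else where it is and finish clear.

Things in the scene. Friction and masses are not known exactly. Their poses are not given: they have to be found in the camera images.
- case: Aluminium camera case fixed to the ledge, 170 mm (x) by 240 mm (y), 85 mm high with the lid shut. Origin at the centre of its underside; its front, with the lever, faces its -x, the lid is hinged along the top of its +x (rear) side. The riser stands against its +y side.
- lid (a joint): Angle of the flip-top lid (170 x 240 mm plate, 0.2 to 0.4 kg): 0 shut, 1.26 rad fully open. Its front edge swings up and to the rear. It falls shut freely if the lever is let go, reaching over 5 rad/s; brought down with the lever under the finger it turns 2.8 times as fast as the lever.
- lid_front (a point): Middle of the front upper edge of the lid; 85 mm above the ledge when shut.
- lever (a joint): Angle of the lever: 0 up (at rest), 0.45 rad at its stop fully down. Linked: lid angle = 2.8 x lever angle. Pressing the pad takes about 5 to 13 N, less as the lid opens; only the weight of the lid brings it back up.
- lever_pad (a point): Centre of the top of the lever's black rubber press pad, 40 mm (along case x) by 60 mm (along case y) by 8 mm thick, in front of the middle of the case. The pad's centre is about 82 mm in front of the lever's pivot, which is 97 mm in front of the case origin and 55 mm above the ledge. At rest the top of the pad is 78 mm above the ledge; fully pressed it is 40 mm above the ledge, so it sinks 38 mm along a shallow arc (under 3 mm sideways).
- riser: Fixed light wooden riser of three steps that rise along its +x, 260 mm wide along its y. Origin at the centre of its underside; same yaw as the case, and it begins 5 to 8 mm beyond the case's +y side. Low step: x -130 to -50 mm, 35 mm high. Middle step: x -50 to +50 mm, 83 mm high (2 mm below the top of the shut lid). Top step: x +50 to +130 mm, 125 mm high.
- step_mid (a point): Point on top of the middle step, 45 mm in from the edge of the step that is next to the case, half way across the step's depth: a good place for the centre of the filter case.
- filter: The larger of two square white plastic filter cases, 66 x 66 x 16 mm, 40 to 70 g, loose, at first flat on the shut lid. Origin at the centre of its underside, sides along its x and y.
- filter_small: Bystander: small square white filter case, 50 x 50 x 12 mm, loose on the riser's top step. Origin at the centre of its underside.
- lens: Bystander: prime lens, upright black cylinder 62 mm across, 56 mm tall, loose at the far (+y) end of the riser's middle step. Origin at the centre of its underside.
- blower: Bystander: blue dust blower, 58 mm across, 105 mm tall, upright on the riser's low step. Origin at the centre of its underside.
- cap: Bystander: black lens cap, 58 mm across, 9 mm thick, on the ledge in front of the case, to the right of the lever. Origin at the centre of its underside.
- battery: Bystander: grey camera battery, 38 x 53 x 15 mm, on the ledge in front of the case, to the left of the lever. Origin at the centre of its underside.
- mug: Bystander: white mug, 80 mm across, 95 mm tall, on the ledge at the right. Origin at the centre of its underside.
- brush: Bystander: small brush, 160 mm long, lying on the ledge at the right. Origin at its middle.
Not all that is in view belongs to the job. Leave any red or turquoise look-alike of the filter alone.

How it is judged (in metres and radians):
On the way, in this order (a step that is already met when the one before it is completed fails the run):
1. the larger filter case lies wholly on the middle step, lid still shut (y of filter in the frame of riser between -0.098 and 0.06 m and x of filter in the frame of riser between -0.03 and 0.03 m and z of filter in the frame of riser between 0.079 and 0.087 m and angle between filter's own z axis and vertical below 0.08 rad and value of joint lid below 0.06 rad), for 0.2 s.
2. lid fully open, for at least two seconds (value of joint lid above 1.15 rad), for 2 s.
3. lid shut again (value of joint lid below 0.04 rad), for 0.2 s.
At the end, for the whole second after the job is handed in: The larger filter case lies flat and at rest on the riser's middle step (centre within 30 mm of the step's middle line and at least 32 mm in from the edge beside the case), the lid is shut (within 0.04 rad), the lever is up, and no bystander has moved more than 20 mm (y of filter in the frame of riser between -0.098 and 0.06 m and x of filter in the frame of riser between -0.03 and 0.03 m and z of filter in the frame of riser between 0.079 and 0.087 m and angle between filter's own z axis and vertical below 0.08 rad and value of joint lid below 0.04 rad and value of joint lever below 0.02 rad and linear speed of filter below 0.02 m/s and distance of each of lens, filter_small, blower, cap, battery, mug, brush from where it was at the start of the episode below 0.02 m); the robot touches nothing.
It fails at once if the lid drops or slams (closes faster than 2 rad/s) (velocity of joint lid below -2 rad/s).
It fails at once if the filter case is lifted (more than 12 mm above the lid) or stood on edge (height (world z) of filter above 0.097 m or angle between filter's own z axis and vertical above 0.35 rad).
It fails at once if the lid is raised while the filter case is not wholly on the step (value of joint lid above 0.12 rad and not (y of filter in the frame of riser between -0.098 and 0.06 m and x of filter in the frame of riser between -0.03 and 0.03 m and z of filter in the frame of riser between 0.079 and 0.087 m and angle between filter's own z axis and vertical below 0.08 rad)).
It fails at once if the open lid is touched by the robot (value of joint lid above 0.08 rad and contact force between any of the fingers, the arm and lid above 1 N).
It fails at once if a bystander is moved more than 20 mm (distance of any of lens, filter_small, blower, cap, battery, mug, brush from where it was at the start of the episode above 0.02 m).
It also fails if it takes over 64 s, if anything falls off the work surface, if the arm or the gripper's body presses on something with over 40 N, if the wrist force passes 120 N, or if a joint passes its speed limit or range.

### The arm

A 6-joint arm with a two-finger parallel gripper is mounted at the origin on the work surface. World frame = base frame: x ahead of the robot, y to its left, z up, the work surface at z = 0. Lengths are in mm, angles in rad, forces in N, time in s.
With the tool pointing down it reaches from about 400 to 825 mm from the base axis. Payload 7 kg.
Tool frame: the origin (TCP) lies at the very end of the fingers, on their centre line; the grasp point (between the pads) lies 19 mm behind it; z points along the fingers, y is the direction in which the jaws open and shut (so a half turn about z gives the same grasp; the last joint's range is limited). The gripper opens to 88 mm and grips with 3 to 60 N. Pads are 19 mm wide; open, the fingers measure 130 mm over their backs; the gripper's body (78 mm by 193 mm) begins 47 mm behind the grasp point.
Start: joints at [-0.858, 0.359, 0.012, 0, -1.224, -0.288], TCP at [278.165, -614.995, 226.561] pointing down, gripper open.
Joint ranges: [-3.07, 3.07], [-1.43, 2.12], [-1.02, 1.25], [-3.03, 1.67], [-3.05, -0], [-3.03, 3.03]. Speed limits (rad/s): [2.39, 2.39, 3.01, 3.14, 3.14, 3.14].

### API

Orientations are given as a unit quaternion [x, y, z, w].
In Python, from plant import bot gives the robot as it stands. Calls block until the motion is done:
- bot.move_ptp(position, orientation): joint-space move of the TCP to a pose.
- bot.line_to(position, velocity=150, ori=None): straight line of the TCP; ori=None keeps the orientation; velocity is the mean speed in mm/s.
- bot.move_joints(angles): joint-space move.
- bot.move_gripper(opening, force=None): finger opening in mm; force is the grip in N (None keeps the last); returns when the fingers have stopped.
- bot.pause(seconds).
- bot.solve_ik(position, orientation): joint angles nearest the present ones, or None.
- bot.read_state(): the state.
- bot.camera(name): name is "scene" or "top" or "wrist"; returns the picture (420x560x3 uint8, red, green, blue); there is no depth.
- bot.get_calibration(name): a dict with "fx", "fy", "cx", "cy" (pixels), "distortion" ([k1, k2, p1, p2, k3] as OpenCV has them; the pictures are not rectified), "view" (4x4, takes a point from world to camera coordinates); the wrist camera has in their place "T_tool_cam" (4x4, takes a point from camera to tool coordinates, whose origin is the TCP and whose axes are the flange's). Camera axes: x right, y up, looking along -z (the intrinsics and any distortion apply to the point x, -y, -z); pixel columns grow to the right and rows downward; lengths in mm; the calibration is good to about 2 mm. A picture is of the moment at which its call begins: read the wrist's pose just before it. get_calibration takes no time and is no camera call.
A pose or a line that the arm cannot do raises bot.Unreachable and nothing moves.
- bot.close_job(): hands the job in, once; it reports no verdict.
The state is a dict: "t": time; "joint_pos": joint angles; "qvel": joint speeds; "tau": joint torques, N m; "tcp_pos": TCP position; "eef_rot": TCP orientation; "contact_force": force on the tool from outside, world axes, zero at the start; "moment": the same for the moment, N m; "width": finger opening in mm.
Only numpy, scipy, OpenCV 4.12 (cv2) and the standard library are available. Lean on these libraries where they do the work, as an engineer would, in place of code of your own. Each camera call takes 0.05 s, during which the arm holds its last target.

## Working session

There is one attempt and no reset: what is moved stays moved. The work goes in short steps, each a Python script; the robot and the scene stay as the last script left them, time stands still between calls to the robot, and variables do not carry over. Pictures are saved under pics/ and viewed, and the job is handed in when it is done.

```bash
ls; mkdir -p pics
python3 - <<'E'
from plant import bot
import cv2
for n in("scene","top"):
    im=bot.camera(n); cv2.imwrite(f"pics/{n}0.png",cv2.resize(im[...,::-1],None,fx=1.4,fy=1.4,interpolation=cv2.INTER_CUBIC))
    print(n,bot.get_calibration(n))
s=bot.read_state();print(s)
E
```

```text
pics
scene {'fx': 423.6315512742132, 'fy': 423.6315512742132, 'cx': 283.09578017910167, 'cy': 213.9288488320306, 'distortion': array([-0.10622275,  0.        ,  0.        ,  0.        ,  0.        ]), 'view': array([[ 8.26393347e-01,  5.63048218e-01, -7.12323994e-03,
        -4.45526145e+02],
       [-3.92263783e-01,  5.84714353e-01,  7.10097352e-01,
         2.09404044e+02],
       [ 4.03984109e-01, -5.84025538e-01,  7.04067475e-01,
        -1.62527029e+03],
       [ 0.00000000e+00,  0.00000000e+00,  0.00000000e+00,
         1.00000000e+00]])}
top {'fx': 452.97928551140757, 'fy': 452.97928551140757, 'cx': 277.015996578619, 'cy': 203.2253083278152, 'distortion': array([0.03434512, 0.        , 0.        , 0.        , 0.        ]), 'view': array([[-2.00021971e-02, -9.99433961e-01, -2.70493871e-02,
        -6.77254409e+01],
       [ 9.94328855e-01, -2.27119299e-02,  1.03895599e-01,
        -6.00568276e+02],
       [-1.04451134e-01, -2.48178459e-02,  9.94220315e-01,
        -1.14481962e+03],
       [ 0.00000000e+00,  0.00000000e+00,  0.00000000e+00,
         1.00000000e+00]])}
{'t': 0.1, 'joint_pos': array([-8.57934746e-01,  3.59264873e-01,  1.11785960e-02, -3.11766399e-04,
       -1.22409878e+00, -2.88095154e-01]), 'qvel': array([ 0.00012393, -0.00263251,  0.00295136,  0.0018352 ,  0.00139913,
       -0.0016035 ]), 'tau': array([-3.07505288e-03, -5.84162629e+01,  2.93753797e+01,  7.01547593e+00,
        1.02200807e-02, -3.02482033e-05]), 'tcp_pos': array([ 277.97379348, -614.6387842 ,  225.76062176]), 'eef_rot': array([-2.10738231e-01,  9.77542272e-01,  6.79535560e-04, -2.04593340e-04]), 'contact_force': array([0.47132908, 0.36574135, 0.28571814]), 'moment': array([ 6.74086694e-03, -3.17890358e-02, -1.28598784e-05]), 'width': 87.44983020256801}
```

View pics/scene0.png

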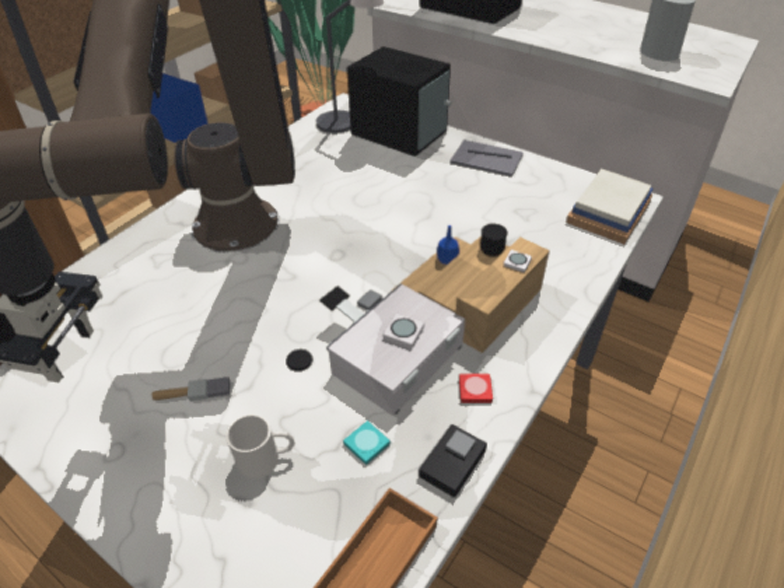

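View pics/top0.png

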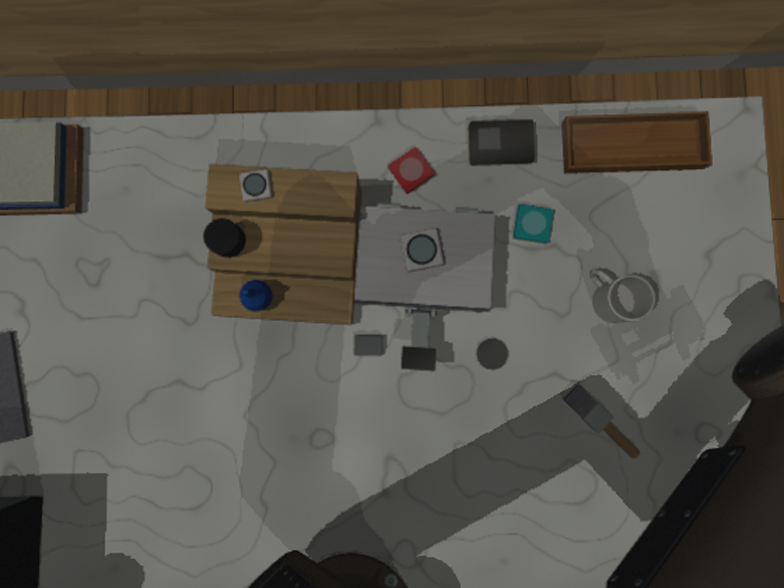

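The overview shows three candidates for the large filter case. The white square on the case lid (top view 422,250) fits the description. The white one on the riser's top step (255,185) is the small one, and the red (411,169) and turquoise (534,223) ones are look-alikes. I'll check this in an enlarged crop.

Run:
```python
from plant import bot
import cv2
im=bot.camera("top")[...,::-1]
cv2.imwrite("pics/top_raw.png",im)
# crop cols 140-370, rows 105-275
c=cv2.resize(im[140:270,240:370],None,fx=4.6,fy=4.6,interpolation=cv2.INTER_CUBIC)
cv2.imwrite("pics/topc1.png",cv2.convertScaleAbs(c,alpha=1.4,beta=10))
c=cv2.resize(im[105:240,140:270],None,fx=4.4,fy=4.4,interpolation=cv2.INTER_CUBIC)
cv2.imwrite("pics/topc2.png",cv2.convertScaleAbs(c,alpha=1.4,beta=10))
```

```text
(no output)
```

View pics/topc1.png

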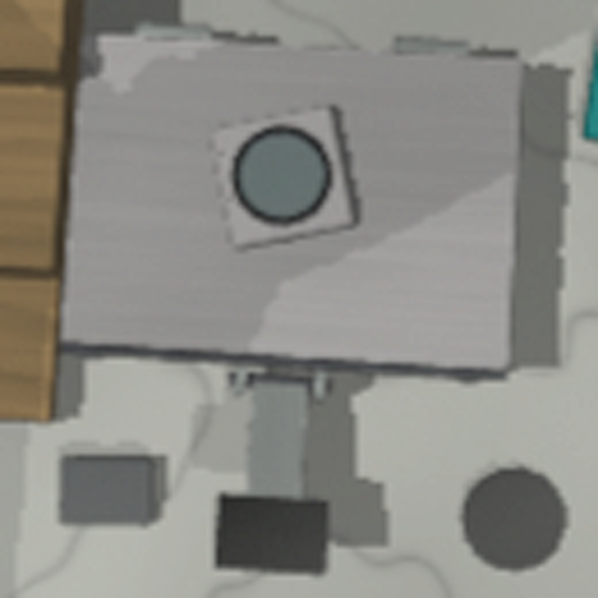

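View pics/topc2.png

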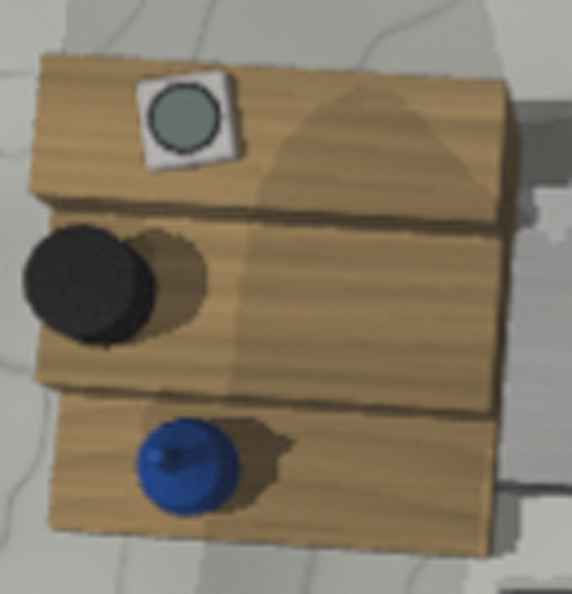

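The crop confirms it: a 66 mm-class white square lies on the lid, with its top corners in the crop at (213,132), (332,107), (358,222) and (238,250). The one on the top step is smaller. The pad is at (218..328, 495..573). Next I'll turn these pixels into positions.

```bash
cat > h.py <<'E'
import numpy as np, cv2
from plant import bot
def ray(name,px):
    c=bot.get_calibration(name);K=np.array([[c["fx"],0,c["cx"]],[0,c["fy"],c["cy"]],[0,0,1]])
    n=cv2.undistortPoints(np.array([[px]],float),K,c["distortion"])[0,0]
    V=c["view"];R=V[:3,:3];o=-R.T@V[:3,3]
    return o,R.T@np.array([n[0],-n[1],-1])
def at(name,px,z):
    o,d=ray(name,px);return o+d*(z-o[2])/d[2]
def proj(name,P):
    c=bot.get_calibration(name);K=np.array([[c["fx"],0,c["cx"]],[0,c["fy"],c["cy"]],[0,0,1]])
    q=(c["view"]@np.r_[P,1])[:3]
    return cv2.projectPoints(np.array([[q[0],-q[1],-q[2]]]),np.zeros(3),np.zeros(3),K,c["distortion"])[0][0,0]
E
python3 - <<'E'
from h import *
np.set_printoptions(precision=1,suppress=True)
def c1(p,z): return at("top",(240+(p[0]+.5)/4.6-.5,140+(p[1]+.5)/4.6-.5),z)
def c2(p,z): return at("top",(140+(p[0]+.5)/4.4-.5,105+(p[1]+.5)/4.4-.5),z)
L=np.array([c1(p,85) for p in[(83,35),(520,52),(508,372),(60,345)]]);print("lid",L[:,:2].tolist(),[np.linalg.norm(L[i]-L[i-1]) for i in range(4)],L.mean(0))
F=np.array([c1(p,101) for p in[(213,132),(332,107),(358,222),(238,250)]]);print("fil",F,[np.linalg.norm(F[i]-F[i-1]) for i in range(4)],F.mean(0))
for e in (F[1]-F[0],F[2]-F[3]): print("yaw",np.arctan2(e[0],-e[1]))
P=np.array([c1(p,78) for p in[(218,495),(328,500),(325,573),(217,565)]]);print("pad",P,[np.linalg.norm(P[i]-P[i-1]) for i in range(4)],P.mean(0))
for a,b in((0,1),(3,2)):
  e=L[b]-L[a];print("case yaw",np.arctan2(e[0],-e[1]))
for a,b in((3,0),(2,1)):
  e=L[b]-L[a];print("case yaw",np.arctan2(e[1],e[0]))
R=[("top rf",(497,222),125),("top lf",(30,190),125),("top lb",(42,54),125),("top rb",(505,81),125),("mid rf",(493,412),83),("mid lf",(38,383),83),("low lf",(50,528),35),("low rf",(489,556),35)]
for n,p,z in R: print(n,c2(p,z))
print("lens top",c2((82,283),139),"small",c2((186,118),137),"blower",c2((188,466),60))
print("cap",c1((514,518),9),"bat",c1((108,489),15))
E
```

```text
lid [[735.4913207980653, -36.21364505726038], [719.7906723494247, -272.7793669336381], [546.657242123341, -260.0417009808904], [566.3521364078412, -21.18913262355626]] [np.float64(169.8051815171162), np.float64(237.08616815115866), np.float64(173.60136173363952), np.float64(239.66317671217794)] [ 642.1 -147.6   85. ]
fil [[ 677.3 -105.9  101. ]
 [ 689.2 -169.7  101. ]
 [ 627.  -181.7  101. ]
 [ 613.5 -117.8  101. ]] [np.float64(64.85150112190553), np.float64(64.85098414518191), np.float64(63.35778748597808), np.float64(65.33163725764058)] [ 651.7 -143.8  101. ]
yaw 0.18468463373387173
yaw 0.20757081396129015
pad [[ 484.6 -104.2   78. ]
 [ 480.7 -162.8   78. ]
 [ 442.2 -160.1   78. ]
 [ 447.5 -102.8   78. ]] [np.float64(37.119304682780076), np.float64(58.78375099716873), np.float64(38.66502907596967), np.float64(57.58249135214344)] [ 463.7 -132.5   78. ]
case yaw -0.0662718843519487
case yaw -0.08227016431562044
case yaw -0.08859674268429334
case yaw -0.0734390715811694
top rf [707.2 -26.3 125. ]
top lf [731.5 231.2 125. ]
top lb [808.1 225.1 125. ]
top rb [786.2 -31.9 125. ]
mid rf [607.3 -19.1  83. ]
mid lf [629.8 239.   83. ]
low lf [550.4 246.1  35. ]
low rf [528.3 -11.7  35. ]
lens top [676.2 198.1 139. ] small [766.6 142.1 137. ] blower [582.8 159.1  60. ]
cap [ 468.9 -270.6    9. ] bat [489.7 -41.7  15. ]
```

The measurements agree with the given sizes:
- **Lid:** 170 x 239 mm, centre (642,-148), yaw -0.086.
- **Pad:** (464,-132), exactly 179 mm in front of the case centre.
- **Riser:** centre (668,107), a gap of about 6 mm from the case.
- **Filter:** 65 mm square, centre (652,-144).

I'll push along case +y with two fingertips spread across the face.

```bash
cat >> h.py <<'E'
from scipy.spatial.transform import Rotation as Rn
TH=-0.086; C=np.array([642.,-147.6])
ux=np.array([np.cos(TH),np.sin(TH)]);uy=np.array([-np.sin(TH),np.cos(TH)])
def W(x,y,z): return np.r_[C+ux*x+uy*y,z]
def ori(jaw,flip=1):  # jaw: case-frame 2-vector of tool y
    y=np.r_[flip*(ux*jaw[0]+uy*jaw[1]),0];z=np.array([0,0,-1.]);x=np.cross(y,z)
    return Rn.from_matrix(np.c_[x,y,z]).as_quat()
def st():
    s=bot.read_state();print("t %.2f tcp %s F %s w %.1f"%(s["t"],np.round(s["tcp_pos"],1),np.round(s["contact_force"],1),s["width"]));return s
E
python3 - <<'E'
from h import *
for n,p in(("a",W(9,-75,200)),("b",W(4,132,200))):
  for f in(1,-1): print(n,f,bot.solve_ik(p,ori((1,0),f)))
for f in(1,-1): print("lev",f,bot.solve_ik(W(-179,0,150),ori((0,1),f)),bot.solve_ik(W(-179,0,40),ori((0,1),f)))
E
```

```text
a 1 None
a -1 [-0.04817357  0.38599872 -0.00829547  0.         -1.17650214 -0.03782643]
b 1 [ 0.27100967  0.3468635  -0.06721979  0.         -1.15671303  2.78458298]
b -1 [ 0.27100967  0.3468635  -0.06721979  0.         -1.15671303 -0.35700967]
lev 1 [ 0.13132072  0.1077334  -0.51095066  0.         -0.95211227 -1.78811705] [ 0.13132072  0.25773734 -0.63996639  0.         -0.67309259 -1.78811705]
lev -1 [ 0.13132072  0.1077334  -0.51095066  0.         -0.95211227  1.35347561] [ 0.13132072  0.25773734 -0.63996639  0.         -0.67309259  1.35347561]
```

Run:
```python
from h import *
q=ori((1,0),-1)
bot.move_ptp(W(9,-75,190),q); bot.move_gripper(20); st()
bot.line_to(W(9,-75,110),150); st()
bot.line_to(W(9,-75,90.5),40); st()
bot.line_to(W(9,10,90.5),50); st()
im=bot.camera("top")[...,::-1]
cv2.imwrite("pics/p1.png",cv2.resize(im[105:260,140:370],None,fx=3.4,fy=3.4,interpolation=cv2.INTER_CUBIC))
im=bot.camera("scene")[...,::-1]
cv2.imwrite("pics/p1s.png",cv2.resize(im[140:320,190:430],None,fx=3.3,fy=3.3,interpolation=cv2.INTER_CUBIC))
```

```text
t 3.29 tcp [ 644.5 -223.1  190. ] F [-0.3  0.4  0.3] w 20.1
t 3.98 tcp [ 645.1 -223.3  110.8] F [0.4 0.1 0.2] w 20.1
t 4.61 tcp [ 644.5 -223.2   90.4] F [0.3 0.2 0.5] w 20.0
t 6.46 tcp [ 651.8 -138.6   90.5] F [-0.6  0.4  0.4] w 20.0
```

View pics/p1.png

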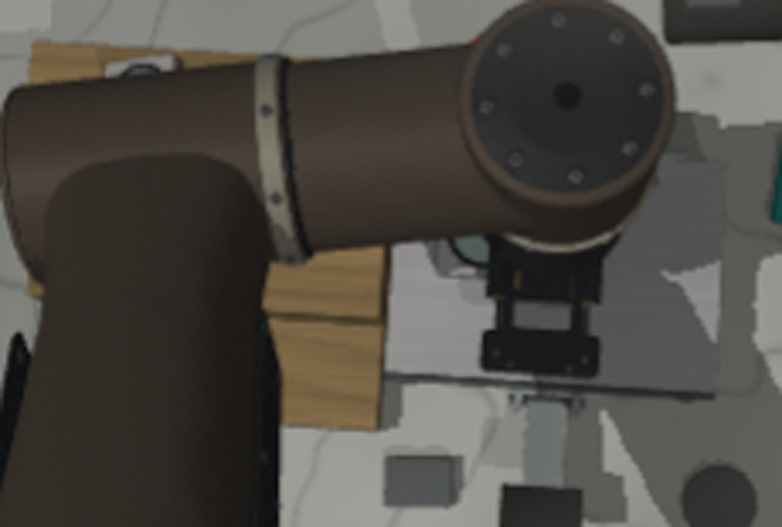

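View pics/p1s.png

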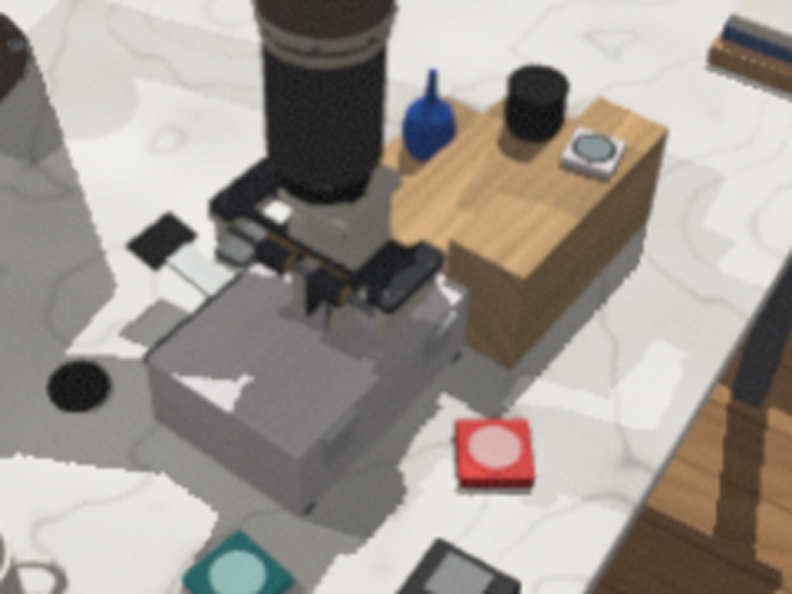

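The fingertips are closed up behind the case, which is sliding flat; its far edge shows just left of the gripper in the top view (p1 450,255). I'll push on most of the way, then back off and look.

Run:
```python
from h import *
bot.line_to(W(5,126,90.5),50); st()
bot.line_to(W(5,110,90.5),60)
bot.line_to(W(5,60,200),200)
bot.move_ptp(W(-179,-20,190),ori((0,1),-1)); st()
im=bot.camera("top")[...,::-1]
cv2.imwrite("pics/p2.png",cv2.resize(im[105:260,140:370],None,fx=3.4,fy=3.4,interpolation=cv2.INTER_CUBIC))
im=bot.camera("scene")[...,::-1]
cv2.imwrite("pics/p2s.png",cv2.resize(im[140:320,190:430],None,fx=3.3,fy=3.3,interpolation=cv2.INTER_CUBIC))
```

```text
t 9.03 tcp [657.8 -22.6  90.5] F [-1.1 -0.1 -0.3] w 20.0
t 11.66 tcp [ 462.2 -151.9  189.7] F [-0.5 -0.5  0.2] w 20.0
```

View pics/p2.png

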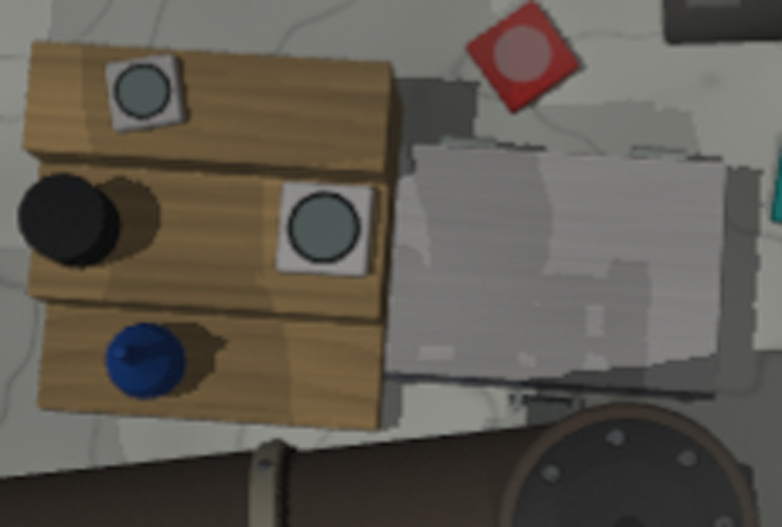

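View pics/p2s.png

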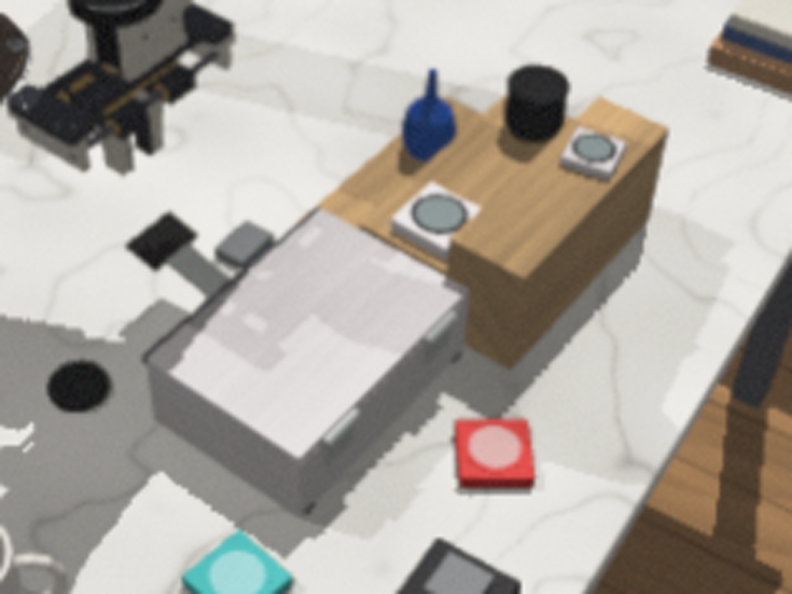

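The filter case lies flat on the middle step, aligned, with its top corners in p2 at (283,181), (372,186), (368,276) and (277,270). I'll compute where it sits in the riser frame.

Run:
```python
from h import *
F=np.array([at("top",(140+(p[0]+.5)/3.4-.5,105+(p[1]+.5)/3.4-.5),99) for p in[(283,181),(372,186),(368,276),(277,270)]])
m=F.mean(0)[:2];d=m-np.array([668.2,106.9]);print(m,[np.linalg.norm(F[i]-F[i-1]) for i in range(4)],"riser xy",d@ux,d@uy)
```

```text
[672.13237968  19.164537  ] [np.float64(65.46915219426351), np.float64(65.01067545306594), np.float64(66.02917647942222), np.float64(66.13497570246857)] riser xy 11.453799178011092 -87.07344923824884
```

It's at riser (11, -87): 11 mm inside the edge limit and 19 mm inside the x limit, so step 1 is met. Now the lever, pressing in steps while watching the force.

Run:
```python
from h import *
bot.move_gripper(0)
bot.line_to(W(-180,0,110),150)
bot.line_to(W(-180,0,82),60); st()
for z in (74,66,58,52):
    bot.line_to(W(-181,0,z),25); st()
im=bot.camera("scene")[...,::-1]
cv2.imwrite("pics/p3s.png",cv2.resize(im[100:320,150:430],None,fx=2.8,fy=2.8,interpolation=cv2.INTER_CUBIC))
```

```text
t 13.65 tcp [ 462.5 -132.2   81.7] F [0.3 0.2 0.3] w 0.5
t 14.12 tcp [ 461.4 -132.1   74.4] F [-2.6  1.1  9.3] w 0.3
t 14.59 tcp [ 460.5 -132.1   66. ] F [-4.4  2.   7.9] w 0.5
t 15.06 tcp [ 460.3 -132.2   57.9] F [-5.8  1.9  7.7] w 0.3
t 15.45 tcp [ 460.7 -132.2   51.9] F [-5.3  0.   4.8] w 0.4
```

View pics/p3s.png

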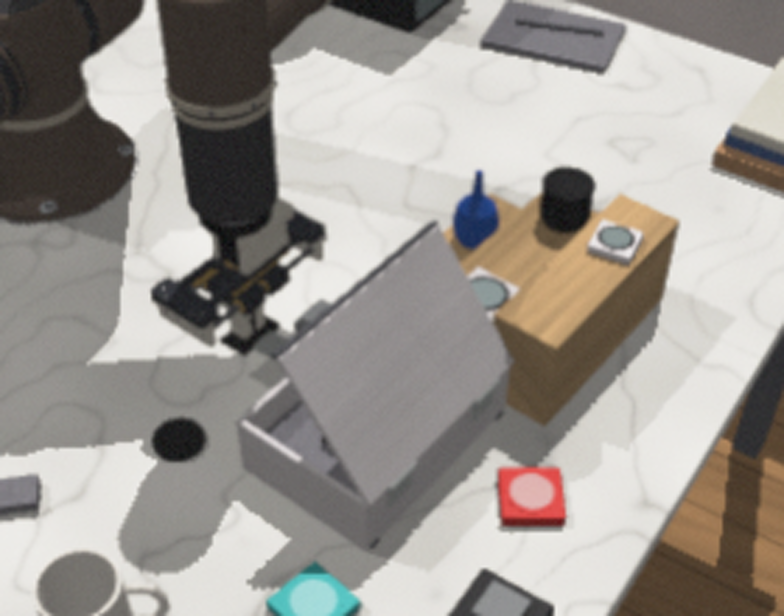

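The lid is partly open, about 0.8 to 0.9 rad, and the filter case is undisturbed on the step at (488,292). I'll press on until the force shows the stop.

Run:
```python
from h import *
z=52
while z>38:
    z-=1.5
    bot.line_to(W(-181,0,z),25); s=st()
    if s["contact_force"][2]>18: break
print("hold",z)
im=bot.camera("scene")[...,::-1]
cv2.imwrite("pics/p4s.png",cv2.resize(im[100:320,150:430],None,fx=2.8,fy=2.8,interpolation=cv2.INTER_CUBIC))
```

```text
t 15.75 tcp [ 461.2 -132.1   50.6] F [-5.2  1.1  5. ] w 0.3
t 16.00 tcp [ 461.6 -132.1   49.1] F [-3.4 -0.2  4.7] w 0.3
t 16.25 tcp [ 461.9 -132.    47.7] F [-2.1 -0.2  3.8] w 0.4
t 16.50 tcp [ 462.1 -132.    46.2] F [-1.1 -0.8  2.7] w 0.6
t 16.75 tcp [ 462.2 -132.    44.7] F [-1.3  1.1  2.7] w 0.4
t 17.00 tcp [ 461.9 -132.    43.1] F [-0.7  1.1  1.3] w 0.6
t 17.25 tcp [ 462.1 -132.    41.9] F [-1.4 -0.   6.6] w 0.7
t 17.50 tcp [ 462.3 -132.1   41.5] F [-6.1  1.7 20.3] w 0.6
hold 40.0
```

View pics/p4s.png

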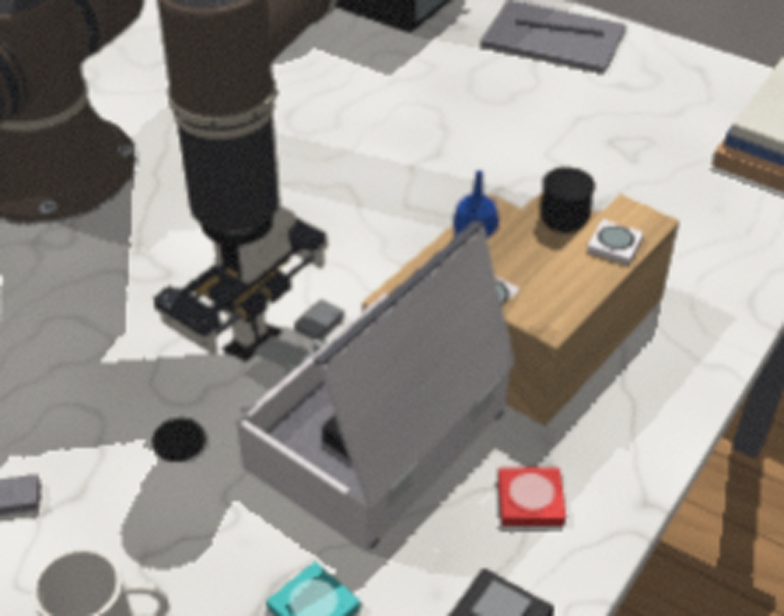

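The force jump at z≈41.5 marks the stop, and the lid looks fully open. I'll check its angle against the projection while I hold, then let the lever up slowly.

Run:
```python
from h import *
for a in (1.1,1.2,1.26): print(a,(proj("scene",W(85-170*np.cos(a),120,85+170*np.sin(a)))-[150,100])*2.8)
bot.pause(3.2); st()
for z in (44,52,60,68,74,79): bot.line_to(W(-181,0,z),12); st()
bot.line_to(W(-181,0,84),20)
bot.pause(.3);st()
bot.line_to(W(-181,0,150),150)
bot.line_to(W(-215,-60,200),200); st()
for n,(r0,r1,c0,c1) in dict(scene=(100,320,150,430),top=(105,285,140,370)).items():
    im=bot.camera(n)[...,::-1]
    cv2.imwrite(f"pics/p5{n}.png",cv2.resize(im[r0:r1,c0:c1],None,fx=2.8,fy=2.8,interpolation=cv2.INTER_CUBIC))
```

```text
1.1 [455.49558706 216.60189155]
1.2 [468.51715255 217.51681708]
1.26 [476.66891266 218.79735002]
t 20.75 tcp [ 462.3 -132.1   41.5] F [-5.8  3.2 19.7] w 0.6
t 21.23 tcp [ 461.8 -132.    43.9] F [-0.2 -0.   2.6] w 0.2
t 22.05 tcp [ 461.1 -132.    52.2] F [-2.1  2.   6. ] w 0.2
t 22.87 tcp [ 461.2 -132.    60.3] F [-3.5  2.5  6.4] w 0.5
t 23.68 tcp [ 462.2 -132.1   68.8] F [-1.4  0.9  8.3] w 0.7
t 24.33 tcp [ 463.3 -132.2   75.2] F [-0.1  0.1  8. ] w 0.6
t 24.90 tcp [ 464.4 -132.2   80.4] F [ 4.1 -0.9  6.8] w 0.4
t 25.60 tcp [ 461.5 -132.    83.8] F [-0.8  0.2  0. ] w 0.5
t 26.77 tcp [ 422.3 -188.8  199.2] F [-1.  -0.7 -0.6] w 0.6
```

View pics/p5scene.png

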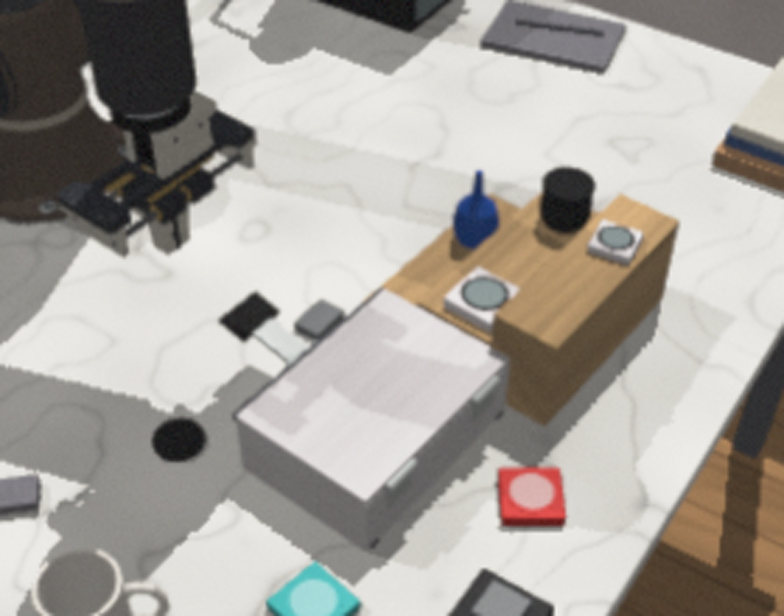

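View pics/p5top.png

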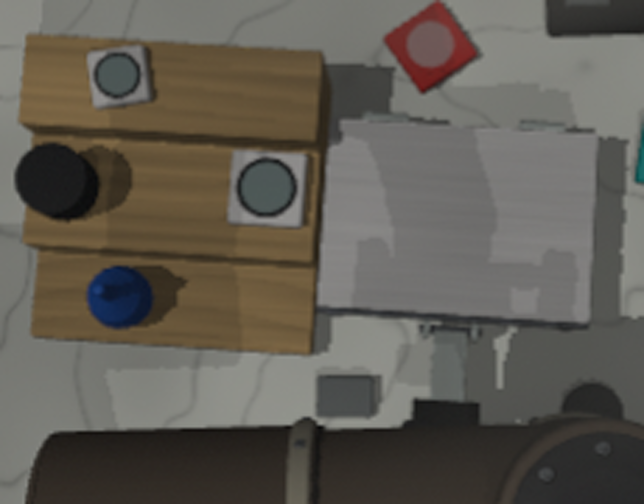

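The lid is shut, the lever is up with its pad at (249,316) in the scene crop, the filter case is unmoved on the step at (485,293), and the bystanders are where they were. The arm is clear, so I'm handing in.

Run:
```python
from h import *
bot.close_job()
```

```text
the job is handed in; nothing more can be done
```

The job is done and handed in; the last robot clock reading before that was about 27 s of the 64 s allowed.

- **Filter case:** I pushed it flat across the lid onto the middle step with two fingertips. It measured at (+11, −87) mm in the riser frame, inside the limits of ±30 mm in x and −98 to +60 mm in y. The last pictures show it lying flat there after the lid had moved.
- **Lid:** I pressed the lever to its stop (force rose to 20 N with the fingertips about 41.5 mm above the ledge) and held it for 3.2 s. I then let it up in slow steps at about 12 mm/s, which works out to roughly 0.4 rad/s at the lid on average. The last pictures show the lid shut, the lever up and the bystanders I could see unmoved. The brush and mug were not fully in view, but the arm never went near them.
- **Disagreement:** at full opening, the lid's corner matched a 1.26 rad projection in column but sat about 3 camera pixels off in row. I put that down to my assumed hinge height, because the force at the stop confirmed the lever was fully down. I could not read the lid's closing speed directly.

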